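# Press the craft tubs shut

### The arm

A 7-joint arm with a two-finger parallel gripper is mounted at the origin on the work surface. World frame = base frame: x ahead of the robot, y to its left, z up, the work surface at z = 0. Lengths are in m, angles in rad, forces in N, time in s.
With the tool pointing down it reaches from about 0.425 to 0.875 m from the base axis. Payload 8.4 kg.
Tool frame: the origin (TCP) lies on the centre line of the jaws, within the pads' length; the fingertips stand 17 mm ahead of it and the grasp point (between the pads) lies 2 mm behind it; z points along the fingers, y is the line along which they close (so a half turn about z gives the same grasp; the last joint's range is limited). The gripper opens to 87 mm and grips with 3 to 60 N. Pads are 19 mm wide; open, the fingers measure 117 mm over their backs; the gripper's body (75 mm by 190 mm) begins 51 mm behind the grasp point.
Start: joints at [1.071, 0.333, 0.04, 1.465, -0.013, 1.343, -0.059], TCP at [0.254, -0.598, 0.24] pointing down, gripper open.
Joint ranges: [-2.58, 2.58], [-0.38, 2.09], [-1.3, 1.39], [0.25, 2.4], [-1.5, 4.64], [0.08, 2.09], [-2.65, 2.65]. Speed limits (rad/s): [2.22, 2.22, 2.79, 2.79, 3.14, 3.14, 3.14].

### API

Orientations are given as a rotation vector (axis times angle).
In Python, from cell import robot, eyes, models gives the robot as it stands.
- The arm moves only by the tool servo_tool, never from a script. Its argument "moves" is a list of rows, each a list of 2 entries, a list of its own where there are three numbers: the shift along the world's x, y, z each as a share of 0.25 m, from -1 to 1, then the turn about the world's z as a share of 90 degrees, from -1 to 1. A call has 1 to 20 rows; each row is the pose to reach, as a shift and turn from the pose commanded when the call began; what a row does not reach only later rows make up. A row lasts 1/10 s, in which the tool goes at most 50 mm and 8.59 degrees, less where a joint would pass 70% of its speed; a pose out of reach is approached as far as the arm can. A call with a number of a shift or a turn outside -1 to 1 is refused whole. A call with a gripper value outside its range is refused whole. "hand" is the closure, from 0 (fully open) to 1 (shut), set as the call begins (left out, the last holds). The fingers move at their own pace and stop on an object; "grip_force" is the grip in N (left out, the last holds). Time passes only in rows, so rows that repeat a pose let the fingers close. It gives the time, the measured TCP pose, the force, the opening and the grip force at its end, in the units of the state.
- robot.read_state(): the state, without advancing time (a new reading comes with each control period).
- eyes.camera(name): name is "scene" or "top" or "wrist"; returns a dict with "color" (480x640x3 uint8, red, green, blue), "range_z" (480x640 float32, m along the optical axis (not along the pixel's ray), 0 where there is no reading), "mtx" (3x3 intrinsics, pixels), "pose" (4x4, takes a point from camera to world coordinates); the wrist camera has in their place "hand_eye" (4x4, takes a point from camera to tool coordinates, whose origin is the TCP and whose axes are the flange's). Camera axes: x right, y down, z forward; pixel columns grow to the right and rows downward; lengths in m; the calibration is good to about 2 mm. A picture is of the moment at which its call begins: read the wrist's pose just before it.
- robot.close_job(): hands the job in; it is judged then, once.
Trained networks look in a picture, given as the dict that the camera call returned (one of the last four; its "shot" number tells which), for a name from the list of things; names that differ only in an ending like _2 or _b are one class to them, and where a whole thing is asked for, a point or a joint stands for the part that bears it (a point fixed in the world has none). Each returns a list of dicts, best first, with "conf" (0 to 1); they miss things now and then, are a little off and sometimes report something else, mostly with a low value. They report only what shows in the picture. A call takes as long as a camera call.
- models.search_frame(picture, name): "xyz" ([x, y, z] in m, in world coordinates, good to about 4 mm: the middle of the surface that is visible of it).
- models.place_of(picture, name): "xyz" ([x, y, z] in m, in world coordinates, good to about 4 mm: a listed point, or the origin of a listed thing).
The state is a dict: "clock": time; "q": joint angles; "dq": joint speeds; "joint_torque": joint torques, N m; "eef_pos": TCP position; "orientation": TCP orientation; "ft_force": force on the tool from outside, world axes, zero at the start; "ft_torque": the same for the moment, N m; "finger_gap": opening from 0.0 (shut) to 1.0 (fully open); "grasp_force": force on a finger pad.
Only numpy, scipy, OpenCV 4.12 (cv2) and the standard library are available. Lean on these libraries where they do the work, as an engineer would, in place of code of your own. Each camera call takes 0.05 s, during which the arm holds its last target. There are 200 camera calls.

### The job

Put the lids down on the craft tubs: with closed fingertips, gently press each raised lid straight down until it is fully shut, first on the large round tub, then on the square tub, and last on the long tub, and then move clear. The small round tub is still in use: leave its lid raised. Only press: do not pick up, tip or push away any tub, and leave the other things on the table where they are.

Things in the scene. Friction and masses are not known exactly. Their poses are not given: they have to be found in the camera images.
- round_tub: The large round tub, 76 mm across (lid 80 mm): cloudy translucent plastic, loose, half full, body 42 mm tall, standing on the 3 mm thick cutting mat. Origin at the centre of its underside, z up.
- round_lid_top (a point): Centre of the flat upper face of that tub's stiff white push-on lid (5 mm thick), 55 mm above the tub's underside when fully raised and 47 mm when shut. It moves with the lid.
- round_lid (a joint): How far this lid has been pressed down, m: 0 fully raised, 0.008 fully shut against its stop (it starts between 0 and 0.0015). It slides straight down against a steady friction of about 4 N and stays where it is left; at the stop a springy seal lets it sink 1 to 3 mm further under 10 to 20 N and brings it back when released.
- square_tub: The square tub, 66 x 66 mm (lid 70 x 70 mm), sides along its x and y: cloudy translucent plastic, loose, half full, body 42 mm tall, standing on the 3 mm thick cutting mat. Origin at the centre of its underside, z up.
- square_lid_top (a point): Centre of the flat upper face of that tub's stiff white push-on lid (5 mm thick), 55 mm above the tub's underside when fully raised and 47 mm when shut. It moves with the lid.
- square_lid (a joint): How far this lid has been pressed down, m: 0 fully raised, 0.008 fully shut against its stop (it starts between 0 and 0.0015). It slides straight down against a steady friction of about 4 N and stays where it is left; at the stop a springy seal lets it sink 1 to 3 mm further under 10 to 20 N and brings it back when released.
- long_tub: The long rectangular tub, 50 mm (its x) by 110 mm (its y) (lid 54 x 114 mm): cloudy translucent plastic, loose, half full, body 32 mm tall, standing on the 3 mm thick cutting mat. Origin at the centre of its underside, z up.
- long_lid_top (a point): Centre of the flat upper face of that tub's stiff white push-on lid (5 mm thick), 45 mm above the tub's underside when fully raised and 37 mm when shut. It moves with the lid.
- long_lid (a joint): How far this lid has been pressed down, m: 0 fully raised, 0.008 fully shut against its stop (it starts between 0 and 0.0015). It slides straight down against a steady friction of about 4 N and stays where it is left; at the stop a springy seal lets it sink 1 to 3 mm further under 10 to 20 N and brings it back when released.
- small_tub: The small round tub, only 44 mm across (lid 48 mm): cloudy translucent plastic, loose, half full, body 50 mm tall, standing on the 3 mm thick cutting mat. Origin at the centre of its underside, z up.
- small_lid_top (a point): Centre of the flat upper face of that tub's stiff white push-on lid (5 mm thick), 63 mm above the tub's underside when fully raised and 55 mm when shut. It moves with the lid.
- small_lid (a joint): How far this lid has been pressed down, m: 0 fully raised, 0.008 fully shut against its stop (it starts between 0 and 0.0015). It slides straight down against a steady friction of about 4 N and stays where it is left; at the stop a springy seal lets it sink 1 to 3 mm further under 10 to 20 N and brings it back when released. This lid is to be left as it is.
- tape: Roll of paper tape lying flat on the mat between the tubs, 76 mm across, 24 mm high; origin under its centre. Bystander.
- glue_stick: Glue stick standing on the mat between the tubs, 30 mm across, 82 mm tall; origin under its centre. Bystander.
- glue_bottle: White glue bottle standing left of the mat, 64 mm across, 170 mm tall; origin under its centre. Bystander.
- knife: Red retractable craft knife lying left of the mat, 130 mm long (its x), 19 mm high; origin under its centre. Bystander.
- pencil: Pencil lying right of the mat, 170 mm long (its x), 8 mm thick; origin under its centre. Bystander.
- weight: Steel paper weight with a knob, standing right of the mat, 60 mm across, 60 mm tall; origin under its centre. Bystander.

How it is judged:
By the outcome, as a careful person would: the job done as asked, in the order asked, and still so for the second after the job is handed in, with the robot touching nothing.
It also fails if it takes over 51 s, if anything falls off the work surface, if the arm or the gripper's body presses on something with over 40 N, if the wrist force passes 120 N, or if a joint passes its speed limit or range.

## Working session

There is one attempt and no reset: what is moved stays moved. The work goes in short steps, Python scripts to look and compute and a tool call to move; the robot and the scene stay as the last step left them, time stands still between calls to the robot, and variables do not carry over. Pictures are saved under pics/ and viewed, at most 10 in all, crops included, and the job is handed in when it is done.

Besides the shell and the picture viewer there is one more tool, called after ">>>" by a JSON object that holds its "op" and its "data", one argument or row to a line. servo_tool: Moves the arm, as the interface text tells. Its arguments: {"type":"object","properties":{"moves":{"type":"array"},"hand":{"type":"number"},"grip_force":{"type":"number"}},"required":["moves"]}

```bash
mkdir -p pics
python3 - <<'E'
from cell import robot, eyes, models
import cv2,numpy as np
s=robot.read_state();print(s['clock'],s['eef_pos'],s['orientation'],s['ft_force'],s['finger_gap'])
for c in ['top','scene']:
    p=eyes.camera(c);cv2.imwrite(f'pics/{c}.png',p['color'][:,:,::-1])
    np.savez(f'{c}.npz',z=p['range_z'],K=p['mtx'],T=p['pose'],c=p['color'])
    for n in ['round_lid_top','square_lid_top','long_lid_top','small_lid_top','tape','glue_stick','glue_bottle','weight']:
        r=models.place_of(p,n);print(c,n,[(np.round(a['xyz'],3).tolist(),round(a['conf'],2)) for a in r[:2]])
print(robot.read_state()['clock'])
E
```

```text
0.0 [ 0.25340479 -0.59806868  0.23864112] [-3.07714310e+00 -6.25081436e-01  6.91608386e-04] [-0.00419466  0.35917281 -0.54007041] 1.0009040115000227
top round_lid_top [([0.482, 0.146, 0.063], 0.74)]
top square_lid_top [([0.625, -0.185, 0.057], 0.73)]
top long_lid_top [([0.455, -0.175, 0.048], 0.97)]
top small_lid_top [([0.614, 0.214, 0.066], 0.86), ([0.482, 0.145, 0.002], 0.7)]
top tape [([0.556, 0.009, 0.003], 0.84)]
top glue_stick [([0.415, -0.02, -0.002], 0.5), ([0.494, -0.376, -0.0], 0.23)]
top glue_bottle [([0.67, 0.39, 0.001], 0.82)]
top weight [([0.663, -0.394, -0.0], 0.86)]
scene round_lid_top [([0.48, 0.142, 0.06], 0.94)]
scene square_lid_top [([0.624, -0.184, 0.058], 0.74)]
scene long_lid_top [([0.45, -0.175, 0.048], 0.92), ([0.622, -0.181, 0.057], 0.37)]
scene small_lid_top [([0.613, 0.215, 0.064], 0.55)]
scene tape [([0.555, 0.012, 0.004], 0.96)]
scene glue_stick [([0.421, -0.025, 0.005], 0.83)]
scene glue_bottle [([0.667, 0.395, -0.001], 0.77)]
scene weight [([0.666, -0.395, 0.002], 0.81)]
0.9
```

View pics/top.png

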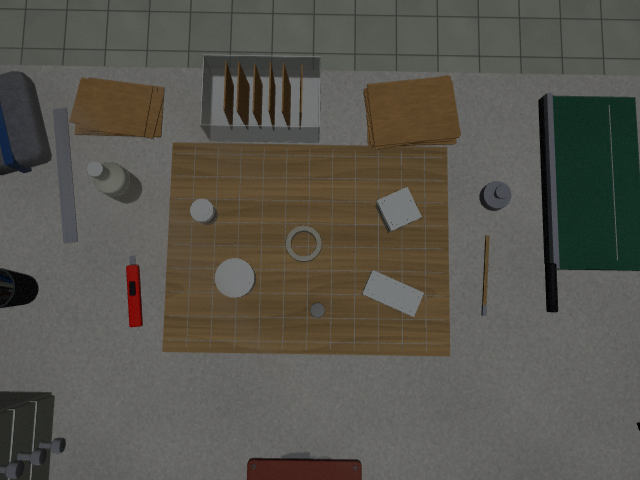

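View pics/scene.png

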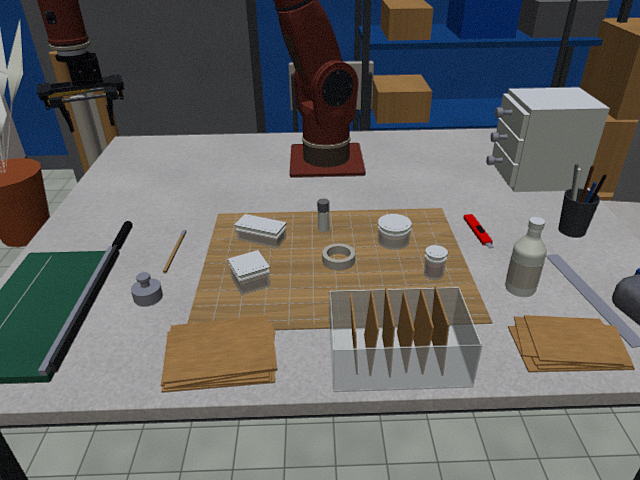

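The top view shows the round lid at (235,278), square at (399,209), long at (394,294) and small at (203,211). The networks agree with this. I'll refine the centres from depth and begin closing the hand and travelling.

Run:
```python
import numpy as np,cv2
d=np.load('top.npz');z=d['z'];K=d['K'];T=d['T'];c=d['c'].astype(int)
v,u=np.mgrid[:480,:640]
P=np.stack([(u-K[0,2])/K[0,0]*z,(v-K[1,2])/K[1,1]*z,z],-1)@T[:3,:3].T+T[:3,3]
print(np.median(P[230:260,330:360,2]))
for n,a in dict(round=(235,278),square=(399,209),long=(394,294),small=(203,211)).items():
    m=((abs(u-a[0])<35)&(abs(v-a[1])<30)&(c.min(-1)>150)).astype(np.uint8)
    _,l=cv2.connectedComponents(m);k=l==l[a[1],a[0]]
    q=P[k]; q=q[q[:,2]>.03]; r=cv2.minAreaRect(q[:,:2].astype(np.float32))
    print(n,k.sum(),np.median(q,0).round(4),np.round(r[0],4),np.round(r[1],3),round(r[2],1))
```

```text
0.002154438266307457
round 307200 [0.7028 0.1312 0.0593] [0.5213 0.051 ] [0.835 1.182] 2.9
square 307200 [0.7028 0.1312 0.0593] [0.5213 0.051 ] [0.835 1.182] 2.9
long 307200 [0.7028 0.1312 0.0593] [0.5213 0.051 ] [0.835 1.182] 2.9
small 307200 [0.7028 0.1312 0.0593] [0.5213 0.051 ] [0.835 1.182] 2.9
```

>>> {"op": "servo_tool", "data": {
  "moves": [
    [[0.8,1,0],0],
    [[0.8,1,0],0],
    [[0.8,1,0],0],
    [[0.8,1,0],0],
    [[0.8,1,0],0],
    [[0.8,1,0],0],
    [[0.8,1,0],0],
    [[0.8,1,0],0]
  ],
  "hand": 1,
  "grip_force": 20
}}

```text
clock: 1.7
eef_pos: [0.4564, -0.3446, 0.2398]
orientation: [-3.076, -0.635, -0.002]
ft_force: [0.1, -0.0, 0.5]
finger_gap: 0.356
grasp_force: 0.0
```

>>> {"op": "servo_tool", "data": {
  "moves": [
    [[0,1,0],0],
    [[0,1,0],0],
    [[0,1,0],0],
    [[0,1,0],0],
    [[0,1,0],0],
    [[0,1,0],0],
    [[0,1,0],0]
  ]
}}

```text
clock: 2.4
eef_pos: [0.4535, -0.0988, 0.2399]
orientation: [3.077, 0.627, 0.001]
ft_force: [0.2, 0.3, 0.4]
finger_gap: 0.008
grasp_force: 0.0
```

Run:
```python
import numpy as np,cv2
d=np.load('top.npz');z=d['z'];K=d['K'];T=d['T'];c=d['c'].astype(int)
v,u=np.mgrid[:480,:640]
P=np.stack([(u-K[0,2])/K[0,0]*z,(v-K[1,2])/K[1,1]*z,z],-1)@T[:3,:3].T+T[:3,3]
for n,a in dict(round=(235,278),square=(399,209),long=(394,294),small=(203,211)).items():
    h=np.median(P[a[1]-3:a[1]+4,a[0]-3:a[0]+4,2])
    m=((abs(u-a[0])<40)&(abs(v-a[1])<35)&(abs(P[...,2]-h)<.012)).astype(np.uint8)
    _,l=cv2.connectedComponents(m);k=l==l[a[1],a[0]]
    q=P[k]; r=cv2.minAreaRect(q[:,:2].astype(np.float32))
    print(n,c[a[1],a[0]],k.sum(),q.mean(0).round(4),np.median(q[:,2]).round(4),np.round(r[0],4),np.round(r[1],3),round(r[2],1))
```

```text
round [119 120 120] 1230 [0.4811 0.1464 0.0566] 0.0567 [0.4809 0.146 ] [0.079 0.078] 4.0
square [119 122 123] 1155 [ 0.6272 -0.1857  0.0564] 0.0566 [ 0.6276 -0.186 ] [0.07  0.071] 25.3
long [118 122 121] 1510 [ 0.4548 -0.1744  0.0474] 0.0474 [ 0.4552 -0.1744] [0.114 0.054] 66.7
small [116 119 119] 438 [0.6165 0.2157 0.0646] 0.0646 [0.6172 0.2163] [0.047 0.046] 46.1
```

>>> {"op": "servo_tool", "data": {
  "moves": [
    [[0.12,0.97,-0.3],0],
    [[0.12,0.97,-0.3],0],
    [[0.12,0.97,-0.3],0],
    [[0.12,0.97,-0.3],0],
    [[0.12,0.97,-0.3],0],
    [[0.12,0.97,-0.3],0],
    [[0.12,0.97,-0.3],0],
    [[0.12,0.97,-0.3],0]
  ]
}}

```text
clock: 3.2
eef_pos: [0.4844, 0.1414, 0.1645]
orientation: [3.079, 0.62, -0.001]
ft_force: [0.6, -0.4, 0.3]
finger_gap: 0.006
grasp_force: 0.0
```

>>> {"op": "servo_tool", "data": {
  "moves": [
    [[-0.012,0.016,-0.1],0],
    [[-0.012,0.016,-0.2],0],
    [[-0.012,0.016,-0.28],0],
    [[-0.012,0.016,-0.32],0],
    [[-0.012,0.016,-0.33],0],
    [[-0.012,0.016,-0.33],0]
  ]
}}

```text
clock: 3.8
eef_pos: [0.4811, 0.1472, 0.0826]
orientation: [3.079, 0.623, 0.001]
ft_force: [-0.3, -0.3, 0.1]
finger_gap: 0.007
grasp_force: 0.0
```

>>> {"op": "servo_tool", "data": {
  "moves": [
    [[0,0,-0.012],0],
    [[0,0,-0.024],0],
    [[0,0,-0.032],0],
    [[0,0,-0.038],0],
    [[0,0,-0.044],0],
    [[0,0,-0.05],0],
    [[0,0,-0.055],0],
    [[0,0,-0.06],0],
    [[0,0,-0.06],0]
  ]
}}

```text
clock: 4.7
eef_pos: [0.4808, 0.148, 0.067]
orientation: [-3.079, -0.625, -0.001]
ft_force: [2.0, -1.6, 2.3]
finger_gap: 0.005
grasp_force: 1.5
```

>>> {"op": "servo_tool", "data": {
  "moves": [
    [[0,0,-0.003],0],
    [[0,0,-0.006],0],
    [[0,0,-0.008],0],
    [[0,0,-0.008],0]
  ]
}}

```text
clock: 5.1
eef_pos: [0.4809, 0.1481, 0.0659]
orientation: [3.078, 0.625, 0.001]
ft_force: [-4.5, -2.4, 14.8]
finger_gap: 0.003
grasp_force: 7.7
```

>>> {"op": "servo_tool", "data": {
  "moves": [
    [[0,0,0.02],0],
    [[0,0,0.08],0],
    [[0,0,0.22],0],
    [[0,0,0.4],0],
    [[0.29,-0.66,0.4],0],
    [[0.29,-0.66,0.4],0],
    [[0.29,-0.66,0.4],0],
    [[0.29,-0.66,0.4],0],
    [[0.29,-0.66,0.4],0],
    [[0.29,-0.66,0.4],0],
    [[0.29,-0.66,0.4],0]
  ]
}}

```text
clock: 6.2
eef_pos: [0.5527, -0.0153, 0.1653]
orientation: [-3.077, -0.628, -0.0]
ft_force: [0.2, 0.3, -0.2]
finger_gap: 0.005
grasp_force: 0.0
```

>>> {"op": "servo_tool", "data": {
  "moves": [
    [[0.29,-0.67,0],0],
    [[0.29,-0.67,0],0],
    [[0.29,-0.67,0],0],
    [[0.29,-0.67,0],0],
    [[0.29,-0.67,0],0],
    [[0.29,-0.67,0],0],
    [[0.29,-0.67,0],0]
  ]
}}

```text
clock: 6.9
eef_pos: [0.6256, -0.1817, 0.1653]
orientation: [-3.077, -0.63, -0.0]
ft_force: [-0.3, 0.4, 0.3]
finger_gap: 0.001
grasp_force: 0.0
```

```bash
cat > chk.py <<'E'
import numpy as np,cv2,sys
from cell import robot,eyes
p=eyes.camera('top');z=p['range_z'];K=p['mtx'];T=p['pose']
v,u=np.mgrid[:480,:640]
P=np.stack([(u-K[0,2])/K[0,0]*z,(v-K[1,2])/K[1,1]*z,z],-1)@T[:3,:3].T+T[:3,3]
for n,a in dict(round=(235,278),square=(399,209),long=(394,294),small=(203,211)).items():
    h=np.median(P[a[1]-3:a[1]+4,a[0]-3:a[0]+4,2])
    m=((abs(u-a[0])<40)&(abs(v-a[1])<35)&(abs(P[...,2]-h)<.012)).astype(np.uint8)
    _,l=cv2.connectedComponents(m);k=l==l[a[1],a[0]];q=P[k]
    print(n,k.sum(),q.mean(0).round(4),np.median(q[:,2]).round(4))
cv2.imwrite(sys.argv[1],p['color'][:,:,::-1]);s=robot.read_state();print(s['clock'],s['eef_pos'],s['ft_force'])
E
python3 chk.py pics/a.png
```

```text
round 1225 [0.4809 0.1461 0.0492] 0.0493
square 1159 [ 0.5969 -0.1157  0.2603] 0.2602
long 1476 [ 0.4548 -0.1733  0.0473] 0.0473
small 435 [0.6165 0.2158 0.0645] 0.0646
6.95 [ 0.62562432 -0.18187254  0.16541194] [ 0.27847841  0.38261094 -0.73434564]
```

>>> {"op": "servo_tool", "data": {
  "moves": [
    [[0.006,-0.016,-0.1],0],
    [[0.006,-0.016,-0.2],0],
    [[0.006,-0.016,-0.28],0],
    [[0.006,-0.016,-0.32],0],
    [[0.006,-0.016,-0.33],0],
    [[0.006,-0.016,-0.33],0]
  ]
}}

```text
clock: 7.55
eef_pos: [0.6274, -0.1878, 0.0832]
orientation: [3.078, 0.627, 0.001]
ft_force: [-0.0, -0.2, -0.7]
finger_gap: 0.003
grasp_force: 0.0
```

>>> {"op": "servo_tool", "data": {
  "moves": [
    [[0,0,-0.012],0],
    [[0,0,-0.024],0],
    [[0,0,-0.032],0],
    [[0,0,-0.038],0],
    [[0,0,-0.044],0],
    [[0,0,-0.05],0],
    [[0,0,-0.055],0],
    [[0,0,-0.06],0],
    [[0,0,-0.06],0]
  ]
}}

```text
clock: 8.45
eef_pos: [0.6272, -0.1885, 0.0674]
orientation: [3.079, 0.625, 0.0]
ft_force: [0.5, -0.1, 1.4]
finger_gap: 0.003
grasp_force: 1.2
```

>>> {"op": "servo_tool", "data": {
  "moves": [
    [[0,0,-0.003],0],
    [[0,0,-0.006],0],
    [[0,0,-0.008],0],
    [[0,0,-0.008],0]
  ]
}}

```text
clock: 8.85
eef_pos: [0.6273, -0.1886, 0.0666]
orientation: [3.078, 0.625, 0.001]
ft_force: [-3.9, 1.0, 11.1]
finger_gap: 0.007
grasp_force: 5.6
```

>>> {"op": "servo_tool", "data": {
  "moves": [
    [[0,0,-0.003],0],
    [[0,0,-0.003],0]
  ]
}}

```text
clock: 9.05
eef_pos: [0.6273, -0.1886, 0.0661]
orientation: [3.078, 0.625, 0.001]
ft_force: [-4.6, 0.7, 13.6]
finger_gap: 0.005
grasp_force: 7.0
```

>>> {"op": "servo_tool", "data": {
  "moves": [
    [[0,0,0.02],0],
    [[0,0,0.08],0],
    [[0,0,0.22],0],
    [[0,0,0.4],0],
    [[-0.69,0.055,0.4],0],
    [[-0.69,0.055,0.4],0],
    [[-0.69,0.055,0.4],0],
    [[-0.69,0.055,0.4],0],
    [[-0.69,0.055,0.4],0],
    [[-0.69,0.055,0.4],0]
  ]
}}

```text
clock: 10.05
eef_pos: [0.4548, -0.1749, 0.1657]
orientation: [3.078, 0.625, 0.002]
ft_force: [-0.1, -0.3, 0.4]
finger_gap: 0.005
grasp_force: 0.0
```

```bash
python3 chk.py pics/b.png
```

```text
round 1228 [0.4809 0.146  0.0491] 0.0491
square 1163 [ 0.6269 -0.1854  0.0489] 0.049
long 508 [ 0.4471 -0.133   0.3172] 0.3176
small 433 [0.6165 0.2158 0.0645] 0.0646
10.1 [ 0.45538918 -0.1747273   0.16552486] [ 0.18531973  0.34249559 -0.45780638]
```

Square is shut. The long lid is about 9 mm lower, at 0.0474.

>>> {"op": "servo_tool", "data": {
  "moves": [
    [[0,0,-0.1],0],
    [[0,0,-0.2],0],
    [[0,0,-0.3],0],
    [[0,0,-0.35],0],
    [[0,0,-0.37],0],
    [[0,0,-0.37],0]
  ]
}}

```text
clock: 10.7
eef_pos: [0.455, -0.1745, 0.0722]
orientation: [-3.078, -0.626, 0.0]
ft_force: [0.7, -0.8, 0.6]
finger_gap: 0.008
grasp_force: 0.0
```

>>> {"op": "servo_tool", "data": {
  "moves": [
    [[0,0,-0.012],0],
    [[0,0,-0.024],0],
    [[0,0,-0.032],0],
    [[0,0,-0.038],0],
    [[0,0,-0.044],0],
    [[0,0,-0.05],0],
    [[0,0,-0.055],0],
    [[0,0,-0.06],0],
    [[0,0,-0.06],0]
  ]
}}

```text
clock: 11.6
eef_pos: [0.4549, -0.1749, 0.0573]
orientation: [3.078, 0.625, 0.001]
ft_force: [1.1, -1.5, 2.8]
finger_gap: 0.003
grasp_force: 1.4
```

>>> {"op": "servo_tool", "data": {
  "moves": [
    [[0,0,-0.003],0],
    [[0,0,-0.006],0],
    [[0,0,-0.009],0],
    [[0,0,-0.009],0]
  ]
}}

```text
clock: 12.0
eef_pos: [0.4549, -0.1749, 0.0559]
orientation: [3.078, 0.625, 0.001]
ft_force: [-2.1, 0.6, 13.7]
finger_gap: 0.005
grasp_force: 7.1
```

>>> {"op": "servo_tool", "data": {
  "moves": [
    [[0,0,0.02],0],
    [[0,0,0.08],0],
    [[0,0,0.22],0],
    [[0,0,0.42],0],
    [[0,0,0.7],0],
    [[0,-0.9,0.7],0],
    [[0,-0.9,0.7],0],
    [[0,-0.9,0.7],0],
    [[0,-0.9,0.7],0],
    [[0,-0.9,0.7],0],
    [[0,-0.9,0.7],0],
    [[0,-0.9,0.7],0]
  ]
}}

```text
clock: 13.2
eef_pos: [0.4541, -0.3992, 0.229]
orientation: [-3.077, -0.624, 0.002]
ft_force: [0.5, 1.7, 0.0]
finger_gap: -0.003
grasp_force: 0.0
```

```bash
python3 chk.py pics/c.png
```

```text
round 1228 [0.4809 0.146  0.0492] 0.0492
square 1159 [ 0.6269 -0.1854  0.0489] 0.049
long 1493 [ 0.4548 -0.174   0.039 ] 0.0391
small 435 [0.6166 0.2158 0.0645] 0.0644
13.25 [ 0.4546185  -0.39827776  0.22926573] [-0.05637943  0.29297096  0.04468854]
```

View pics/c.png

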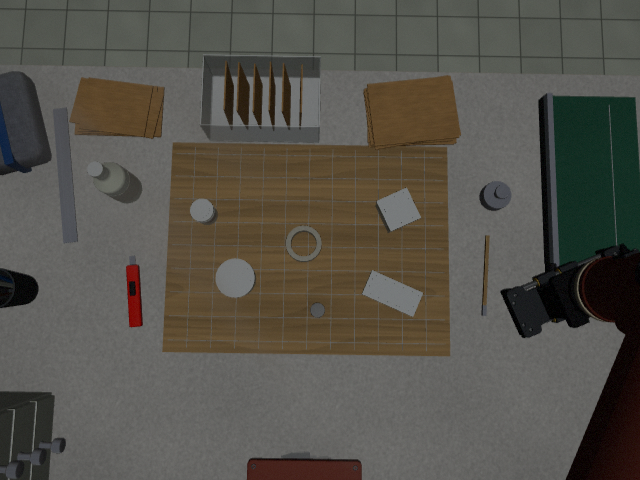

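The three lids (235,278), (399,209) and (394,294) are down by 7.5–8.3 mm. The small lid (203,211) and the bystanders are unchanged, and the arm is clear at right.

```bash
python3 -c "
from cell import robot
print(robot.close_job())"
```

```text
the job is handed in; nothing more can be done
None
```

The large round, square and long lids were pressed shut in that order with peak readings under 15 N, the small tub's lid is still raised, nothing else was moved, and the job was handed in at about 13 s with the arm clear.

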